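# Load the bookbinder's hand stamps in mirror order

## Robot

A 7-joint arm with a two-finger parallel gripper is mounted at the origin on the work surface. World frame = base frame: x ahead of the robot, y to its left, z up, the work surface at z = 0. Lengths are in m, angles in rad, forces in N, time in s.
With the tool pointing down it reaches from about 0.4 to 0.875 m from the base axis. Payload 19.3 kg.
Tool frame: the origin (TCP) lies at the very end of the fingers, on their centre line; the grasp point (between the pads) lies 19 mm behind it; z points along the fingers, y is the line along which they close (so a half turn about z gives the same grasp; the last joint's range is limited). The gripper opens to 85 mm and grips with 20 to 120 N. Pads are 22 mm wide; open, the fingers measure 114 mm over their backs; the gripper's body (76 mm by 85 mm) begins 54 mm behind the grasp point. The pads swing forward as they close: fully open they stand 13 mm farther back than shut.
Start: joints at [-0.07, 0.521, -0.036, 1.599, 0.021, 1.021, -0.113], TCP at [0.625, -0, 0.193] pointing down, gripper open.
Joint ranges: [-2.91, 2.91], [-0.3, 2.13], [-1.5, 1.42], [0.17, 2.43], [-1.26, 4.41], [0.16, 1.93], [-2.52, 2.52]. Speed limits (rad/s): [1.89, 1.89, 2.39, 2.39, 3.01, 3.01, 3.01].

## Interface

Orientations are given as [roll, pitch, yaw] about the fixed x, y, z axes, in that order (R = Rz(yaw) Ry(pitch) Rx(roll)).
In Python, from workcell import monitor, viewer, bot gives the robot as it stands.
- The arm moves only by the tool move_arm, never from a script. Its arguments are lists of equal length, an entry for each row: "gripper": the opening, from 0 (shut) to 1 (fully open); "linear": the shift along the tool's x, y, z in cm, a list of three; "twist": the turn about the tool's z in degrees. A call has 1 to 8 rows; each row shifts and turns the commanded pose from where the row before left it, along the tool's axes as they then stand; what a row does not reach is not made up. A row lasts 1/10 s, in which the tool goes at most 50 mm and 8.59 degrees, less where a joint would pass 70% of its speed; a pose out of reach is approached as far as the arm can. A call with a gripper value outside its range is refused whole. The fingers move at their own pace and stop on an object; "squeeze" is the grip in N (left out, the last holds). Time passes only in rows, so rows that do not move let the fingers close. It gives the time, the measured TCP pose, the force, the opening and the grip force at its end, in the units of the state.
- monitor.observe(): the state, without advancing time (a new reading comes with each control period).
- viewer.grab_frame(name): name is "scene" or "side" or "wrist"; returns a dict with "img" (400x640x3 uint8, red, green, blue), "K" (3x3 intrinsics, pixels), "k1" (the pictures are not rectified: a ray, as slopes to the right and down, at radius r is drawn at 1 + k1 r^2 times it, then the intrinsics apply), "eye" and "rotation" of the camera in the world. Camera axes: x right, y up, looking along -z (the intrinsics and any distortion apply to the point x, -y, -z); pixel columns grow to the right and rows downward; lengths in m; the calibration is good to about 2 mm. A picture is of the moment at which its call begins. There is no depth.
- bot.job_done(): hands the job in; it is judged then, once.
The state is a dict: "clock": time; "qpos": joint angles; "qd": joint speeds; "joint_efforts": joint torques, N m; "position": TCP position; "tool_rot": TCP orientation; "force": force on the tool from outside, world axes, zero at the start; "moment": the same for the moment, N m; "grip_width": finger opening in m; "finger_force": force on a finger pad.
Only numpy, scipy, OpenCV 4.12 (cv2) and the standard library are available. Lean on these libraries where they do the work, as an engineer would, in place of code of your own. Each camera call takes 0.05 s, during which the arm holds its last target. There are 200 camera calls.

## Task

A stamped line reads mirror-wise, so move the four hand stamps from the coloured cups of the storage rack into the pale wooden job rack in reverse order: the stamp that starts nearest the storage rack's white end goes into the pocket farthest from the job rack's white end, and so on along the row, until the stamp that starts farthest from the storage rack's white end is in the pocket nearest the job rack's. Leave each one standing upright on the floor of its own pocket, released and at rest, and let none fall over on the way.

Things in the scene. Friction and masses are not known exactly. Their poses are not given: they have to be found in the camera images.
- stamp_red: hand stamp with a red handle, loose, 0.16 to 0.30 kg, upright, 108 mm tall: round brass foot 30 mm in diameter and 30 mm high, brass neck 16 mm in diameter, then a straight red handle 26 mm in diameter from 48 to 108 mm above the underside. Origin: centre of its underside; z up. It is round, so its yaw does not matter. It starts standing somewhere on the floor of the red cup
- cup_red: red open square cup fixed on the storage rack, 56 x 56 x 24 mm outside, 48 mm square inside, floor 4 mm thick; it marks the place where the red stamp starts. Origin: centre of its underside, which lies 6 mm above the table; x and y parallel to the storage rack's
- stamp_blue: hand stamp with a blue handle, loose, 0.16 to 0.30 kg, upright, 108 mm tall: round brass foot 30 mm in diameter and 30 mm high, brass neck 16 mm in diameter, then a straight blue handle 26 mm in diameter from 48 to 108 mm above the underside. Origin: centre of its underside; z up. It is round, so its yaw does not matter. It starts standing somewhere on the floor of the blue cup
- cup_blue: blue open square cup fixed on the storage rack, 56 x 56 x 24 mm outside, 48 mm square inside, floor 4 mm thick; it marks the place where the blue stamp starts. Origin: centre of its underside, which lies 6 mm above the table; x and y parallel to the storage rack's
- stamp_green: hand stamp with a green handle, loose, 0.16 to 0.30 kg, upright, 108 mm tall: round brass foot 30 mm in diameter and 30 mm high, brass neck 16 mm in diameter, then a straight green handle 26 mm in diameter from 48 to 108 mm above the underside. Origin: centre of its underside; z up. It is round, so its yaw does not matter. It starts standing somewhere on the floor of the green cup
- cup_green: green open square cup fixed on the storage rack, 56 x 56 x 24 mm outside, 48 mm square inside, floor 4 mm thick; it marks the place where the green stamp starts. Origin: centre of its underside, which lies 6 mm above the table; x and y parallel to the storage rack's
- stamp_yellow: hand stamp with a yellow handle, loose, 0.16 to 0.30 kg, upright, 108 mm tall: round brass foot 30 mm in diameter and 30 mm high, brass neck 16 mm in diameter, then a straight yellow handle 26 mm in diameter from 48 to 108 mm above the underside. Origin: centre of its underside; z up. It is round, so its yaw does not matter. It starts standing somewhere on the floor of the yellow cup
- cup_yellow: yellow open square cup fixed on the storage rack, 56 x 56 x 24 mm outside, 48 mm square inside, floor 4 mm thick; it marks the place where the yellow stamp starts. Origin: centre of its underside, which lies 6 mm above the table; x and y parallel to the storage rack's
- storage_rack: dark steel plate 64 (x) x 248 (y) x 6 mm, fixed to the table, with the four coloured cups on it in a row, in shuffled order, at y = +90, +30, -30, -90 mm, x = 0. White end: a white block 64 x 26 mm, 34 mm high, at y = +137 mm. Origin: centre of the underside, on the table; y along the row, z up.
- job_rack: pale wooden open rack 64 (x) x 248 (y) x 30 mm, fixed to the table, with four empty pockets at y = +90, +30, -30, -90 mm, x = 0, each 52 x 52 mm inside, floor 6 mm above the underside, walls up to 30 mm. White end: a white block 64 x 26 mm, 34 mm high, at y = +137 mm. Origin: centre of the underside, on the table; y along the row, z up.

How it is judged:
By the outcome, as a careful person would: the job done as asked, in the order asked, and still so for the second after the job is handed in, with the robot touching nothing.
It also fails if it takes over 109 s, if anything falls off the work surface, if the arm or the gripper's body presses on something with over 40 N, if the wrist force passes 120 N, or if a joint passes its speed limit or range.

## Working session

There is one attempt and no reset: what is moved stays moved. The work goes in short steps, Python scripts to look and compute and a tool call to move; the robot and the scene stay as the last step left them, time stands still between calls to the robot, and variables do not carry over. Pictures are saved under pics/ and viewed, at most 14 in all, crops included, and the job is handed in when it is done.

Besides the shell and the picture viewer there is one more tool, called after "Request:" in YAML: its name, and indented under it one key for each argument. move_arm: Moves the arm, as the interface text tells. Its arguments: {"type":"object","properties":{"gripper":{"type":"array"},"linear":{"type":"array"},"twist":{"type":"array"},"squeeze":{"type":"number"}},"required":["gripper","linear","twist"]}

```bash
mkdir -p pics; ls; cat > h.py <<'E'
import numpy as np, cv2
from workcell import monitor, viewer, bot
def grab(n,save=None):
    f=viewer.grab_frame(n)
    if save: cv2.imwrite('pics/'+save,cv2.cvtColor(f['img'],cv2.COLOR_RGB2BGR))
    return f
def ray(f,u,v):
    K=np.array(f['K']);k=f['k1']
    d=cv2.undistortPoints(np.array([[[u,v]]],float),K,np.array([k,0,0,0,0.])).ravel()
    return np.array(f['eye']),np.array(f['rotation'])@np.array([d[0],-d[1],-1])
def onz(f,u,v,z):
    e,d=ray(f,u,v); return e+d*(z-e[2])/d[2]
def proj(f,P):
    p=np.array(f['rotation']).T@(np.array(P)-np.array(f['eye']))
    x,y=p[0]/-p[2],-p[1]/-p[2]; s=1+f['k1']*(x*x+y*y)
    K=np.array(f['K']); return K[0,0]*x*s+K[0,2],K[1,1]*y*s+K[1,2]
E
python3 - <<'E'
from h import *
for n in['scene','side','wrist']:
    f=grab(n,n+'0.png'); print(n,np.round(f['eye'],3),np.round(f['rotation'],3).tolist(),np.round(f['K'],1).tolist(),f['k1'])
print(monitor.observe())
E
```

```text
pics
scene [1.023 0.012 0.707] [0.631, 0.017, 1.585] [[373.6, 0.0, 314.4], [0.0, 373.6, 195.4], [0.0, 0.0, 1.0]] -0.037171706667959395
side [ 0.062 -0.483  0.553] [0.927, -0.021, -0.768] [[453.0, 0.0, 323.0], [0.0, 453.0, 194.1], [0.0, 0.0, 1.0]] -0.046786753496170085
wrist [0.626 0.075 0.373] [-0.3, 0.002, 0.001] [[306.9, 0.0, 324.4], [0.0, 306.9, 202.9], [0.0, 0.0, 1.0]] -0.018342567314282018
{'clock': 0.15, 'qpos': array([-0.07019864,  0.5218402 , -0.03631499,  1.59988882,  0.02120232,
        1.02111246, -0.1127977 ]), 'qd': array([-0.00010443, -0.0029488 ,  0.00028481, -0.00122798,  0.00043781,
       -0.00048837,  0.0002072 ]), 'joint_efforts': array([ 4.00798544e-04, -9.27376485e+01,  1.98035471e+00, -3.70049715e+01,
        1.79930578e-02,  6.46477114e-03, -1.41420460e-05]), 'position': array([ 6.24702829e-01, -4.22225858e-05,  1.92276882e-01]), 'tool_rot': array([-3.14073143e+00,  6.72587149e-05,  1.57077562e+00]), 'force': array([-0.17952854,  0.20928844, -0.44068438]), 'moment': array([ 0.025962  ,  0.00943194, -0.04048457]), 'finger_force': 0.0, 'grip_width': 0.08546991676735367}
```

View pics/scene0.png

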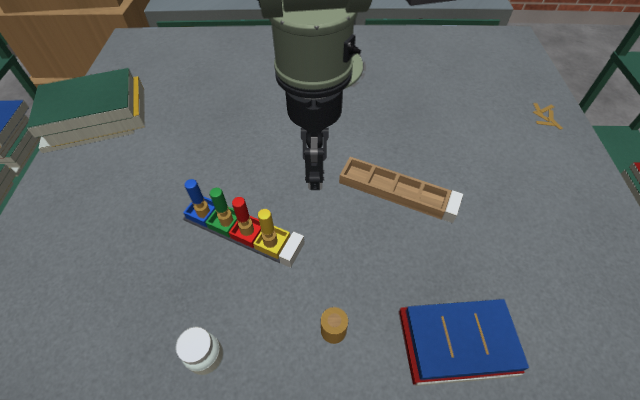

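View pics/side0.png

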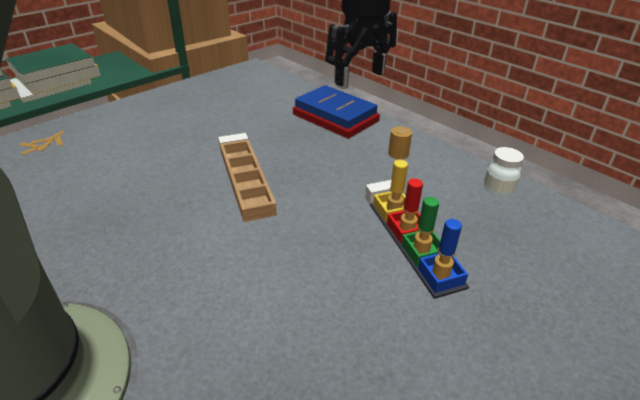

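View pics/wrist0.png

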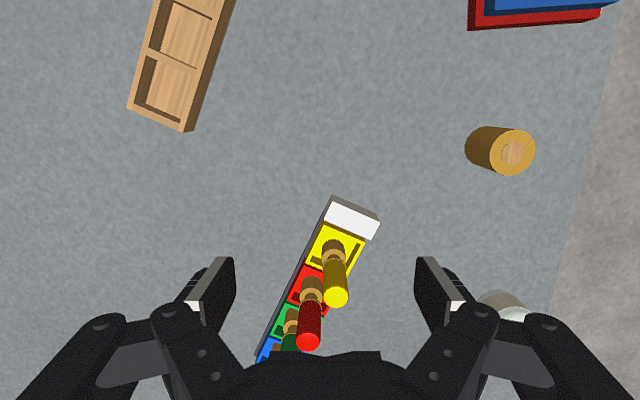

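Scene: the storage row from the white end (right, 290,247) runs yellow, red, green, blue. The job rack's white end is at (453,203), so its far pocket is at (358,170). The targets are yellow → y=-90, red → -30, green → +30, blue → +90.

```bash
cat >> h.py <<'E'
from scipy.spatial.transform import Rotation
_g=viewer.grab_frame
def _fix(n):
    f=_g(n); r=np.array(f['rotation'])
    if r.shape==(3,): f['rotation']=Rotation.from_euler('xyz',r).as_matrix()
    return f
viewer.grab_frame=_fix
HUE={'red':[(0,6),(174,180)],'blue':[(108,125)],'green':[(50,80)],'yellow':[(24,33)]}
def mask(img,c,s=120,v=40):
    h=cv2.cvtColor(img,cv2.COLOR_RGB2HSV)
    return sum(cv2.inRange(h,(a,s,v),(b,255,255)) for a,b in HUE[c])
def blobs(m,amin=60):
    n,l,s,c=cv2.connectedComponentsWithStats(m)
    return [(s[i],c[i],l==i) for i in range(1,n) if s[i][4]>amin]
def white(img):
    h=cv2.cvtColor(img,cv2.COLOR_RGB2HSV); return cv2.inRange(h,(0,0,190),(180,45,255))
def wood(img):
    h=cv2.cvtColor(img,cv2.COLOR_RGB2HSV); return cv2.inRange(h,(8,60,90),(20,255,255))
def cross(f,p,g,q):
    a,d=ray(f,*p);b,e=ray(g,*q);t=np.linalg.lstsq(np.c_[d,-e],b-a,rcond=None)[0]
    A,B=a+d*t[0],b+e*t[1]; return (A+B)/2,np.linalg.norm(A-B)
E
python3 - <<'E'
from h import *
for n in['scene','side']:
    f=viewer.grab_frame(n)
    print(n)
    for c in HUE:
        for s,ct,_ in blobs(mask(f['img'],c),40): print(c,s,np.round(ct,1))
    for s,ct,l in blobs(white(f['img']),60):
        r=cv2.minAreaRect((np.array([onz(f,u,v,.034)[:2] for v,u in np.argwhere(l)])*1000).astype(np.float32)); print('white',s,np.round(ct,1),np.round(r[0]),np.round(r[1]),round(r[2]))
    for s,ct,l in blobs(wood(f['img']),400):
        r=cv2.minAreaRect((np.array([onz(f,u,v,.030)[:2] for v,u in np.argwhere(l)])*1000).astype(np.float32)); print('wood',s,np.round(ct,1),np.round(r[0]),np.round(r[1]),round(r[2],1))
E
```

```text
scene
red [229 197  32  51 734] [243.2 223.1]
red [400 307 124  77 709] [425.7 354.4]
blue [  0 100  23  32 372] [  7.4 110.9]
blue [183 179  32  48 609] [195.8 202.3]
blue [ 407  299  122   80 7316] [464.8 339.1]
green [206 188  31  49 635] [219.  212.5]
yellow [258 209  13  11 112] [263.8 213.7]
yellow [254 226  36  28 314] [273.3 241. ]
white [446 191  17  24 253] [454.  202.2] [549. 301.] [24. 62.] 66
white [279 232  25  29 322] [290.9 245.7] [658. -52.] [24. 62.] 65
white [176 327  34  35 909] [192.8 344.3] [ 854. -214.] [58. 57.] 51
wood [   0    0  133   86 7884] [59.  33.9] [-154. -988.] [620. 520.] 85.6
wood [510   0 130  13 583] [578.5   4.9] [-339.  943.] [ 86. 496.] 0.0
wood [ 339  157  112   62 3221] [395.5 187.2] [501. 173.] [248.  86.] 65.5
wood [321 307  27  37 779] [333.7 324.3] [816.  34.] [64. 47.] 0.2
side
red [528   8  21   9  54] [539.3  12.2]
red [ 6 36 18 14 55] [13.4 41. ]
red [293 107  87  31 749] [336.5 122.8]
red [405 178  18  34 456] [413.1 194.7]
red [387 211  31  32 365] [397.6 224.7]
blue [ 296   85   81   43 1858] [335.9 105.8]
blue [439 219  23  37 5
[... 386 characters left out ...]
317] [508.8 154.2] [ 957. -164.] [59. 61.] 48
white [491 164  28  13 188] [505.1 171.1] [ 885. -191.] [35. 57.] 22
white [367 180  24  12 197] [379.2 185.6] [652. -49.] [28. 53.] 65
wood [   6    0  173   72 5156] [128.  32.] [ 638. 1334.] [1007.  557.] 64.6
wood [ 179    0  165   77 5707] [235.8  31.8] [1165.  941.] [912. 658.] 62.4
wood [ 349    0  291  178 5450] [486.4  74.4] [1556.  245.] [1449.  818.] 30.2
wood [107  74  75  28 467] [143.1  87.8] [536. 705.] [231.  44.] 0.2
wood [389 126  23  33 596] [400.3 142. ] [825.  36.] [150.  48.] 36.9
wood [ 220  139   56   83 2712] [247.6 180.7] [482. 163.] [284.  68.] 65.6
wood [385 188  34  43 589] [401.4 210.3] [ 632. -120.] [123.  59.] 36.6
```

The white blocks show both rows at about 65.5°, with origins near storage (600,-176) and job (491,176). That matches the wood centre and the reach limits. Next I turn the tool 24.5° to align with the rows and look down on the storage row with the wrist camera.

Request:
move_arm:
  gripper: [1,1,1]
  linear:
    - [0,0,0]
    - [0,0,0]
    - [0,0,0]
  twist: [8.2,8.2,8.1]

```text
clock: 0.55
position: [0.6249, -0.0001, 0.1926]
tool_rot: [-3.141, 0.0, 1.137]
force: [-1.1, 0.4, -0.1]
grip_width: 0.0856
finger_force: 0.0
```

Request:
move_arm:
  gripper: [1,1,1,1,1,1,1,1]
  linear:
    - [-3,0.8,0]
    - [-3,0.8,0]
    - [-3,0.8,0]
    - [-3,0.8,0]
    - [-3,0.9,0]
    - [-3,0.9,0]
    - [0,0,0]
    - [0,0,0]
  twist: [0,0,0,0,0,0,0,0]
  squeeze: 60

```text
clock: 1.35
position: [0.5956, -0.1849, 0.1925]
tool_rot: [-3.141, -0.0, 1.142]
force: [-0.1, 1.7, -0.0]
grip_width: 0.0852
finger_force: 0.0
```

```bash
python3 - <<'E'
from h import *
o=monitor.observe(); print(o['position'],o['tool_rot'])
f=grab('wrist','w1.png'); print(f['eye'])
f2=viewer.grab_frame('wrist')
for c in HUE:
    for v in (40,160,190,210):
        print(c,v,[(s[:5].tolist(),np.round(ct,1)) for s,ct,_ in blobs(mask(f2['img'],c,120,v))])
for s,ct,l in blobs(white(f2['img']),500): 
    r=cv2.minAreaRect((np.array([onz(f2,u,v,.034)[:2] for v,u in np.argwhere(l)])*1000).astype(np.float32)); print('white',s,np.round(r[0]),np.round(r[1]),round(r[2],1))
E
```

```text
[ 0.5956319  -0.18492482  0.19253728] [-3.14126262e+00 -7.89332115e-05  1.14190578e+00]
[ 0.62851319 -0.11677882  0.37316929]
red 40 [([299, 117, 52, 58, 2566], array([324.5, 143.5]))]
red 160 [([299, 117, 52, 58, 2299], array([324.5, 143.1]))]
red 190 [([299, 117, 52, 58, 2168], array([324.6, 143.2]))]
red 210 [([299, 117, 52, 58, 2141], array([324.6, 143.1]))]
blue 40 [([301, 219, 44, 71, 903], array([322.5, 257. ]))]
blue 160 [([312, 268, 25, 22, 136], array([323.5, 280.5]))]
blue 190 [([312, 268, 24, 22, 115], array([322.1, 281.7]))]
blue 210 []
green 40 [([300, 170, 49, 63, 2218], array([324.1, 199.6]))]
green 160 [([300, 172, 49, 47, 1060], array([326.5, 189.7])), ([308, 208, 26, 24, 498], array([320.3, 219.6]))]
green 190 [([300, 172, 49, 46, 934], array([327. , 189.6])), ([308, 208, 26, 24, 418], array([320.8, 218.6]))]
green 210 [([301, 173, 48, 45, 622], array([326.1, 188.8])), ([315, 209, 14, 7, 73], array([321.4, 212.1]))]
yellow 40 [([298, 57, 55, 57, 2840], array([324.7,  84.7]))]
yellow 160 [([298, 57, 55, 57, 2724], array([324.6,  84.9]))]
yellow 190 [([298, 57, 55, 57, 2570], array([324.9,  85.3]))]
yellow 210 [([298, 57, 55, 57, 2532], array([324.8,  85.2]))]
white [ 293   21   65   29 1774] [658. -52.] [25. 63.] 65.5
white [ 576   47   62   66 3147] [ 910. -211.] [64. 65.] 66.2
white [549  50  42  65 762] [ 870. -196.] [64. 37.] 68.1
```

View pics/w1.png

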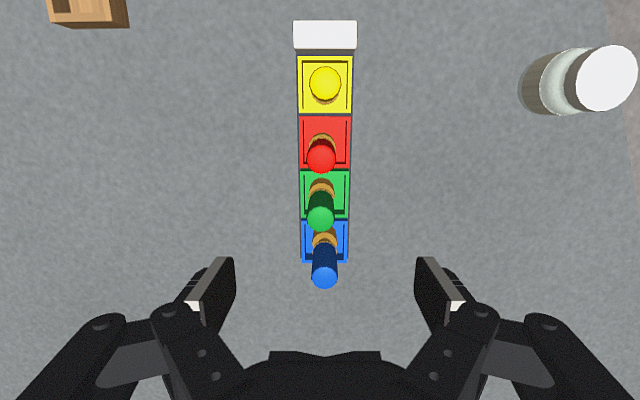

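Wrist view: the handle tops are at yellow (325,83), red (321,160), green (320.5,219) and blue (324,276), and the row is parallel to the tool x axis. I cast these to z=0.118 and express them in tool axes.

```bash
cat >> h.py <<'E'
def tool(P):
    o=monitor.observe(); return Rotation.from_euler('xyz',o['tool_rot']).inv().apply(np.array(P)-o['position'])*100
E
python3 - <<'E'
from h import *
f=viewer.grab_frame('wrist')
a=np.radians(65.5); r=np.array([np.cos(a),np.sin(a),0]); W=np.array([.658,-.052,0])
for c,p,k in(('yellow',(325,83),.09),('red',(321,160),.03),('green',(320.5,219),-.03),('blue',(324,276),-.09)):
    P=onz(f,*p,.118); C=W-(.137-k)*r
    print(c,np.round(P,4),'cup',np.round(C,4),'off row/perp mm',np.round([(P-C)@r*1e3,(P-C)@[r[1],-r[0],0]*1e3],1),'tool cm',np.round(tool([P[0],P[1],.072]),2))
J=np.array([.549,.301,0])
for k in(-.09,-.03,.03,.09):
    C=J-(.137-k)*r; print('pocket',k,np.round(C,3),'tool',np.round(tool([*C[:2],.068]),2))
E
```

```text
yellow [ 0.6369 -0.0981  0.118 ] cup [ 0.6385 -0.0948  0.    ] off row/perp mm [-3.7 -0.1] tool cm [ 9.43  0.19 12.07]
red [ 0.609  -0.1516  0.118 ] cup [ 0.6136 -0.1494  0.    ] off row/perp mm [-4.  -3.3] tool cm [ 3.41 -0.14 12.06]
green [ 0.5868 -0.199   0.118 ] cup [ 0.5887 -0.204   0.    ] off row/perp mm [ 3.7 -3.8] tool cm [-1.83 -0.2  12.06]
blue [ 0.566  -0.2523  0.118 ] cup [ 0.5639 -0.2586  0.    ] off row/perp mm [ 6.6 -0.7] tool cm [-7.53  0.11 12.06]
pocket -0.09 [0.455 0.094 0.   ] tool [ 19.44 -24.34  12.47]
pocket -0.03 [0.48  0.149 0.   ] tool [ 25.44 -24.33  12.48]
pocket 0.03 [0.505 0.204 0.   ] tool [ 31.44 -24.32  12.48]
pocket 0.09 [0.53  0.258 0.   ] tool [ 37.44 -24.32  12.48]
```

Request:
move_arm:
  gripper: [1,1,1,1,1,1,1,1]
  linear:
    - [3.2,0,0]
    - [3.2,0.1,0]
    - [3,0.1,0]
    - [0,0,3]
    - [0,0,3]
    - [0,0,3]
    - [0,0,2.5]
    - [0,0,0.5]
  twist: [0,0,0,0,0,0,0,0]

```text
clock: 2.3
position: [0.6352, -0.0985, 0.07]
tool_rot: [-3.138, 0.001, 1.145]
force: [-0.1, 0.1, 0.1]
grip_width: 0.0855
finger_force: 0.0
```

Request:
move_arm:
  gripper: [1,0,0,0,0,0,0,0]
  linear:
    - [0,0,0]
    - [0,0,0]
    - [0,0,0]
    - [0,0,0]
    - [0,0,0]
    - [0,0,0]
    - [0,0,0]
    - [0,0,0]
  twist: [0,0,0,0,0,0,0,0]
  squeeze: 50

```text
clock: 3.1
position: [0.6371, -0.0998, 0.0735]
tool_rot: [3.141, -0.0, 1.143]
force: [-1.1, 1.6, 8.3]
grip_width: 0.0229
finger_force: 48.6
```

```bash
python3 - <<'E'
from h import *
a=np.radians(65.5); r=np.array([np.cos(a),np.sin(a),0]); J=np.array([.549,.301,0])
o=monitor.observe(); print(o)
print('pocket-.09',np.round(tool([*(J-.227*r)[:2],o['position'][2]-.004]),2))
f=grab('side','s1.png')
E
```

```text
{'clock': 3.1, 'qpos': array([ 0.02083024,  0.69028091,  0.0656016 ,  1.64400561, -0.05790596,
        0.80811352, -0.31624186]), 'qd': array([-5.04535291e-04, -1.44640480e-03,  1.13553727e-05, -3.39406823e-04,
        9.37045658e-04,  5.90731390e-04, -1.02386066e-04]), 'joint_efforts': array([ 2.20456836e-01, -9.72926474e+01,  5.28443858e+00, -2.98881304e+01,
        1.19226677e-01, -5.07993232e-01, -5.55188637e-05]), 'position': array([ 0.63708267, -0.09984822,  0.07352468]), 'tool_rot': array([ 3.14060906e+00, -4.72435773e-04,  1.14312874e+00]), 'force': array([-1.10303529,  1.58550708,  8.29536799]), 'moment': array([0.13730746, 0.34167817, 0.01026484]), 'finger_force': 48.62918972969055, 'grip_width': 0.02288509078539372}
pocket-.09 [ 10.12 -24.64   0.38]
```

View pics/s1.png

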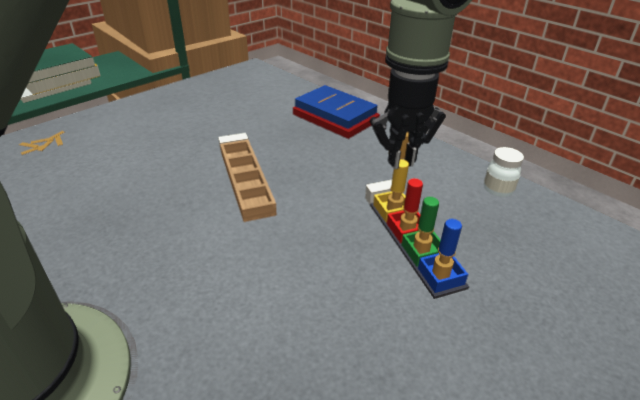

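```bash
python3 - <<'E'
from h import *
f=viewer.grab_frame('side'); o=monitor.observe()
print(np.round(proj(f,o['position']),1))
for z in(.01,.058,.118): print(z,np.round(proj(f,[.637,-.098,z]),1))
i=cv2.cvtColor(f['img'],cv2.COLOR_RGB2BGR)[90:230,340:480]
i2=cv2.cvtColor(viewer.grab_frame('scene')['img'],cv2.COLOR_RGB2BGR)[130:270,200:340]
cv2.imwrite('pics/c1.png',cv2.resize(np.hstack([i,i2]),(800,400),interpolation=cv2.INTER_CUBIC))
E
```

```text
[398.3 183.3]
0.01 [393.5 209.8]
0.058 [396.5 189.7]
0.118 [400.4 162.5]
```

View pics/c1.png

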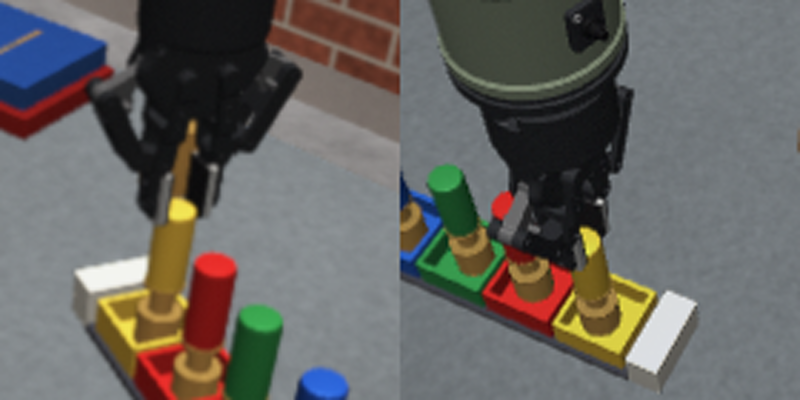

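```bash
python3 - <<'E'
from h import *
f=viewer.grab_frame('scene');g=viewer.grab_frame('side'); o=monitor.observe()
print(o['position'],'tcp in scene',np.round(proj(f,o['position']),1))
P,e=cross(f,(262,224),g,(412.8,166)); print(np.round(P,3),e)
for n,h in(('scene',f),('side',g)):
  for s in(1,-1): print(n,s,np.round(proj(h,o['position']+s*.013*np.array([.91,-.415,0])),1))
i=cv2.cvtColor(f['img'],cv2.COLOR_RGB2BGR)[170:240,230:300]
i2=cv2.cvtColor(g['img'],cv2.COLOR_RGB2BGR)[130:200,370:440]
cv2.imwrite('pics/c2.png',cv2.resize(np.hstack([i,i2]),(800,400),interpolation=cv2.INTER_NEAREST))
E
```

```text
[ 0.63706928 -0.09986237  0.07349343] tcp in scene [266.  226.4]
[ 0.656 -0.106  0.108] 0.010807581486996369
scene 1 [262.7 231.6]
scene -1 [269.2 221.4]
side 1 [404.6 182.1]
side -1 [391.9 184.6]
```

View pics/c2.png

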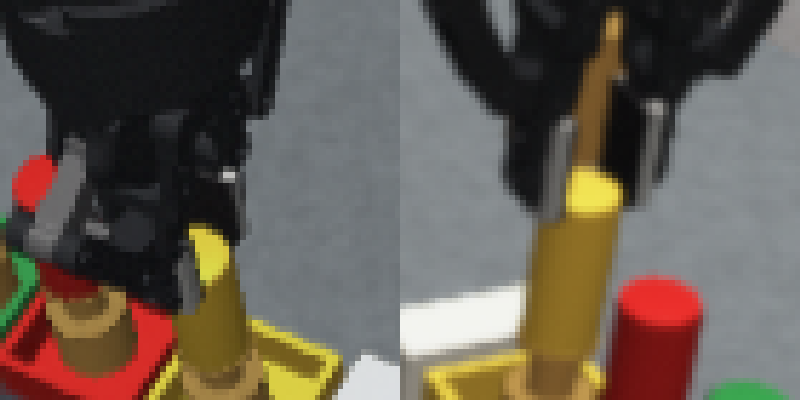

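```bash
python3 - <<'E'
from h import *
f=viewer.grab_frame('scene');g=viewer.grab_frame('side'); w=grab('wrist','w2.png')
for n,p,q in(('near',(262.4,224.3),(412.9,165.9)),('far',(272,212),(396.3,168.5)),('mid',(267.2,218),(404.6,167.2))):
    P,e=cross(f,p,g,q); print(n,np.round(P,4),round(e,4),np.round(tool(P),2))
E
```

```text
near [ 0.6564 -0.1058  0.108 ] 0.0113 [ 0.26  2.01 -3.44]
far [ 0.6284 -0.09    0.1073] 0.0116 [ 0.54 -1.2  -3.38]
mid [ 0.6423 -0.098   0.1077] 0.0114 [ 0.39  0.4  -3.42]
```

View pics/w2.png

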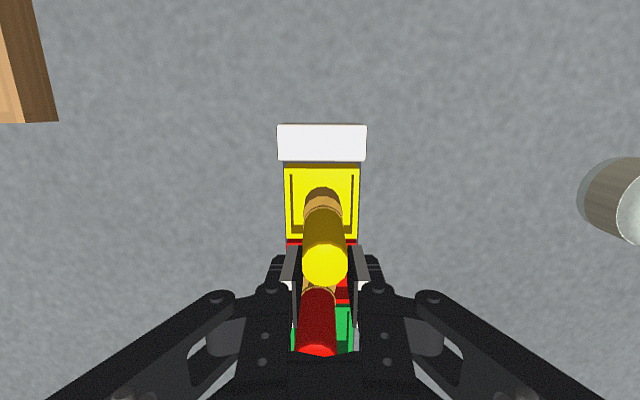

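```bash
python3 - <<'E'
from h import *
i=cv2.imread('pics/w2.png')[180:320,250:400]
cv2.imwrite('pics/c3.png',cv2.resize(i,(640,597),interpolation=cv2.INTER_NEAREST))
E
```

```text
(no output)
```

View pics/c3.png

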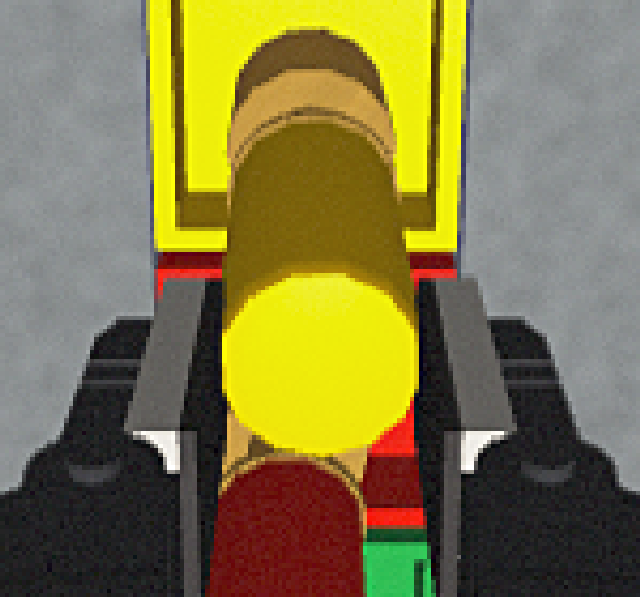

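The pictures show the pads at the very top of the handle. In the wrist view the pad tips sit level with the disc, about 43 mm above the reported TCP, while the pads are centred sideways and the stamp is still upright. I'll open, go 4.2 cm lower and regrip. There is clear space between the fingers above the handle.

Request:
move_arm:
  gripper: [1,1,1,1,1,1,1,1]
  linear:
    - [0,0,0]
    - [0,0,0]
    - [0,0,0]
    - [0,0,0]
    - [0.2,0,0]
    - [0,0,1.5]
    - [0,0,1.5]
    - [0,0,1.2]
  twist: [0,0,0,0,0,0,0,0]

```text
clock: 4.3
position: [0.6367, -0.0979, 0.0287]
tool_rot: [-3.14, 0.0, 1.143]
force: [-0.2, 0.2, -0.2]
grip_width: 0.0852
finger_force: 0.0
```

```bash
python3 - <<'E'
from h import *
o=monitor.observe(); print(o['position'],o['force'],o['grip_width'])
f=viewer.grab_frame('wrist');g=viewer.grab_frame('side')
i=cv2.cvtColor(f['img'],cv2.COLOR_RGB2BGR)[100:400,120:520]
i2=cv2.resize(cv2.cvtColor(g['img'],cv2.COLOR_RGB2BGR)[100:220,330:490],(400,300))
cv2.imwrite('pics/c4.png',np.hstack([i,i2]))
E
```

```text
[ 0.63673662 -0.09786783  0.02868159] [-0.20343096  0.24092782 -0.15076642] 0.08524827116835275
```

View pics/c4.png

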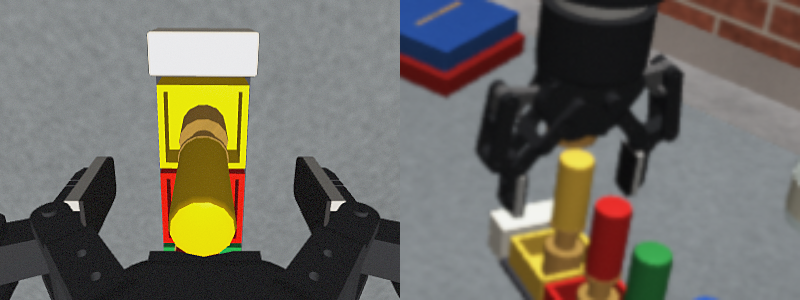

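Side view: the pads now straddle the upper half of the handle, with a small gap under the gripper body. I'll raise 1 cm for clearance and close.

Request:
move_arm:
  gripper: [1,1,0,0,0,0,0,0]
  linear:
    - [0,0,-1]
    - [0,0,0]
    - [0,0,0]
    - [0,0,0]
    - [0,0,0]
    - [0,0,0]
    - [0,0,0]
    - [0,0,0]
  twist: [0,0,0,0,0,0,0,0]
  squeeze: 60

```text
clock: 5.2
position: [0.6374, -0.098, 0.0408]
tool_rot: [-3.141, 0.0, 1.143]
force: [-2.6, 0.7, 5.4]
grip_width: 0.0245
finger_force: 58.5
```

Request:
move_arm:
  gripper: [0,0,0,0,0]
  linear:
    - [0,0,0]
    - [0,0,-1]
    - [0,0,-1]
    - [0,0,0]
    - [0,0,0]
  twist: [0,0,0,0,0]

```text
clock: 5.7
position: [0.6377, -0.0981, 0.0611]
tool_rot: [3.141, -0.0, 1.143]
force: [0.7, -0.3, -1.7]
grip_width: 0.0245
finger_force: 58.9
```

```bash
python3 - <<'E'
from h import *
o=monitor.observe(); print(o['position'],o['force'],o['moment'],o['grip_width'])
f=viewer.grab_frame('wrist');g=viewer.grab_frame('side')
i=cv2.cvtColor(f['img'],cv2.COLOR_RGB2BGR)[100:400,120:520]
i2=cv2.resize(cv2.cvtColor(g['img'],cv2.COLOR_RGB2BGR)[100:220,330:490],(400,300))
cv2.imwrite('pics/c5.png',np.hstack([i,i2]))
E
```

```text
[ 0.63771224 -0.09805401  0.06112897] [ 0.68958571 -0.27953453 -1.74729921] [0.03353581 0.00529746 0.00935208] 0.024513742893755824
```

View pics/c5.png

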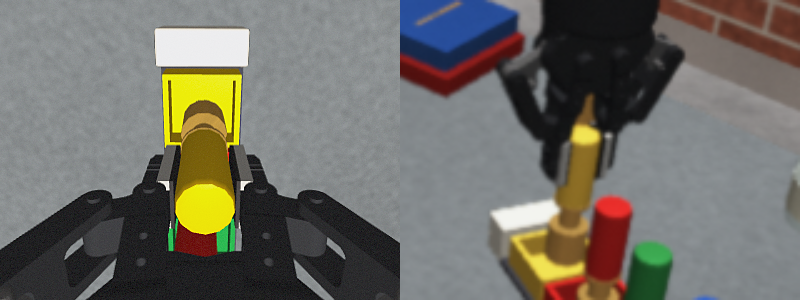

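Yellow is held upright and lifted 2 cm; its weight reads 1.75 N. Lifting on and travelling to above the far pocket.

Request:
move_arm:
  gripper: [0,0,0,0,0,0,0]
  linear:
    - [0,0,-2]
    - [0,0,-3]
    - [0,0,-3]
    - [0,0,-2]
    - [0.5,-1.5,0]
    - [1,-2.5,0]
    - [1.2,-3,0]
  twist: [0,0,0,0,0,0,0]

```text
clock: 6.5
position: [0.5843, -0.0445, 0.1603]
tool_rot: [-3.141, 0.0, 1.142]
force: [0.6, 0.5, -2.3]
grip_width: 0.0246
finger_force: 59.3
```

Request:
move_arm:
  gripper: [0,0,0,0,0,0,0,0]
  linear:
    - [1.4,-3.5,0]
    - [1.4,-3.5,0]
    - [1.4,-3.5,0]
    - [1.4,-3.5,0]
    - [1,-2.5,0]
    - [0.6,-1.1,0]
    - [0,0,0]
    - [0,0,0]
  twist: [0,0,0,0,0,0,0,0]

```text
clock: 7.3
position: [0.4553, 0.0935, 0.1607]
tool_rot: [3.141, 0.0, 1.143]
force: [-0.2, -0.2, -2.1]
grip_width: 0.0244
finger_force: 59.1
```

```bash
python3 - <<'E'
from h import *
o=monitor.observe(); print(o['position'],o['tool_rot'],o['force'],o['grip_width'])
f=grab('wrist','w3.png')
for s,ct,l in blobs(white(f['img']),300):
    r=cv2.minAreaRect((np.array([onz(f,u,v,.034)[:2] for v,u in np.argwhere(l)])*1000).astype(np.float32)); print('white',s,np.round(r[0]),np.round(r[1]),round(r[2],1))
a=np.radians(65.5); r=np.array([np.cos(a),np.sin(a),0]); J=np.array([.549,.301,0])
for k in(-.09,-.03,.03,.09): print(k,np.round(J-(.137-k)*r,3),np.round(proj(f,J-(.137-k)*r+[0,0,.03])))
E
```

```text
[0.45533674 0.09354628 0.16071426] [3.14115004e+00 4.70900483e-05 1.14281626e+00] [-0.15558042 -0.18433226 -2.10264181] 0.024404083106206433
white [ 517  217   62   22 1258] [658. -51.] [25. 64.] 65.3
-0.09 [0.455 0.094 0.   ] [322. 184.]
-0.03 [0.48  0.149 0.   ] [322. 124.]
0.03 [0.505 0.204 0.   ] [322.  58.]
0.09 [0.53  0.258 0.   ] [322. -16.]
```

View pics/w3.png

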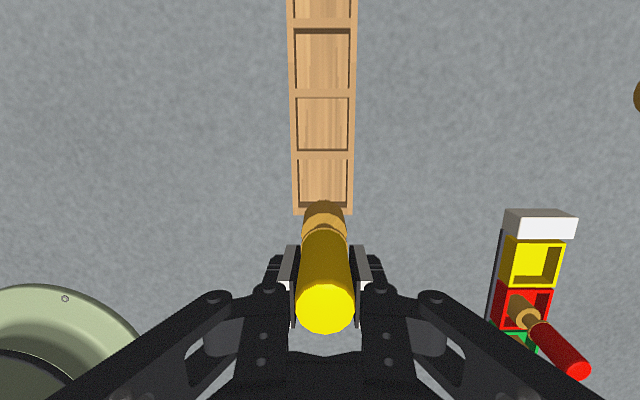

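Wrist view: the pockets match the predictions. The far pocket's rim is centred at (323,181) against a predicted (322,184), and the stamp is vertical. Lowering it now.

Request:
move_arm:
  gripper: [0,0,0,0,0,0,0,0]
  linear:
    - [0,0,3]
    - [0,0,3]
    - [0,0,3]
    - [0,0,2]
    - [0,0,0.8]
    - [0,0,0.3]
    - [0,0,0]
    - [0,0,0]
  twist: [0,0,0,0,0,0,0,0]

```text
clock: 8.15
position: [0.4554, 0.0941, 0.0405]
tool_rot: [3.141, -0.001, 1.143]
force: [0.1, 0.6, -2.0]
grip_width: 0.0247
finger_force: 59.3
```

Request:
move_arm:
  gripper: [0,0,0]
  linear:
    - [0,0,0.2]
    - [0,0,0]
    - [0,0,0]
  twist: [0,0,0]

```text
clock: 8.45
position: [0.4548, 0.0941, 0.0379]
tool_rot: [3.141, -0.0, 1.143]
force: [0.1, 0.2, -2.3]
grip_width: 0.0247
finger_force: 59.3
```

Request:
move_arm:
  gripper: [0,0,0,0]
  linear:
    - [0,0,0.1]
    - [0,0,0]
    - [0,0,0.1]
    - [0,0,0]
  twist: [0,0,0,0]

```text
clock: 8.85
position: [0.4551, 0.0944, 0.0366]
tool_rot: [3.141, -0.001, 1.143]
force: [-5.2, -0.1, 26.0]
grip_width: 0.0245
finger_force: 62.4
```

Request:
move_arm:
  gripper: [0,1,1,1,1,1]
  linear:
    - [0,0,-0.1]
    - [0,0,0]
    - [0,0,0]
    - [0,0,0]
    - [0,0,0]
    - [0,0,0]
  twist: [0,0,0,0,0,0]

```text
clock: 9.45
position: [0.4547, 0.0941, 0.0366]
tool_rot: [-3.142, 0.0, 1.143]
force: [0.3, 0.4, 0.1]
grip_width: 0.0855
finger_force: 0.0
```

Request:
move_arm:
  gripper: [1,1,1,1,1,1]
  linear:
    - [0,0,-1]
    - [0,0,-3]
    - [0,0,-4]
    - [0,0,-3]
    - [0,0,0]
    - [0,0,0]
  twist: [0,0,0,0,0,0]

```text
clock: 10.05
position: [0.455, 0.0942, 0.1476]
tool_rot: [3.14, -0.001, 1.143]
force: [-0.5, -0.0, -1.5]
grip_width: 0.0853
finger_force: 0.0
```

Request:
move_arm:
  gripper: [1,1,1,1,1,1,1,1]
  linear:
    - [-2,3,0]
    - [-2,3,0]
    - [-2,3,0]
    - [-2,3,0]
    - [-2,3,0]
    - [-2,3,0]
    - [-2,3,0]
    - [-2,3.2,0]
  twist: [0,0,0,0,0,0,0,0]

```text
clock: 10.85
position: [0.6084, -0.153, 0.1455]
tool_rot: [-3.14, 0.0, 1.143]
force: [0.5, 1.1, -0.5]
grip_width: 0.0855
finger_force: 0.0
```

```bash
cat >> h.py <<'E'
def disc(f,c):
    "bright handle-top disc nearest to the picture bottom: circle centre cast on z=.118"
    m=mask(f['img'],c,120,40); o=[b for b in blobs(m,300)]
    out=[]
    for s,ct,l in o:
        bottom=s[1]+s[3]; ys,xs=np.nonzero(l); out.append((s[:5].tolist(),))
    return out
E
python3 - <<'E'
from h import *
o=monitor.observe(); print(o['position'],o['tool_rot'],o['grip_width'])
f=viewer.grab_frame('wrist');g=viewer.grab_frame('side')
P=np.array([.609,-.1516,.118]); print('red pred',proj(f,P),'tool',tool([.609,-.1516,.041]), 'yellow side pred top/floor',proj(g,[.455,.094,.114]),proj(g,[.455,.094,.006]))
i=cv2.resize(cv2.cvtColor(f['img'],cv2.COLOR_RGB2BGR),(480,300))
i2=cv2.cvtColor(g['img'],cv2.COLOR_RGB2BGR)[60:360,180:500]
cv2.imwrite('pics/c6.png',np.hstack([i,i2]))
E
```

```text
[ 0.60838227 -0.15300236  0.1455248 ] [-3.13953836e+00  4.64603237e-04  1.14331604e+00] 0.08550701896318608
red pred (np.float64(322.37886530204116), np.float64(215.88955217029186)) tool [ 0.48049965 -0.20397776 10.41591343] yellow side pred top/floor (np.float64(252.3866151150193), np.float64(158.24772186722743)) (np.float64(256.4284616943407), np.float64(205.45039714391876))
```

View pics/c6.png

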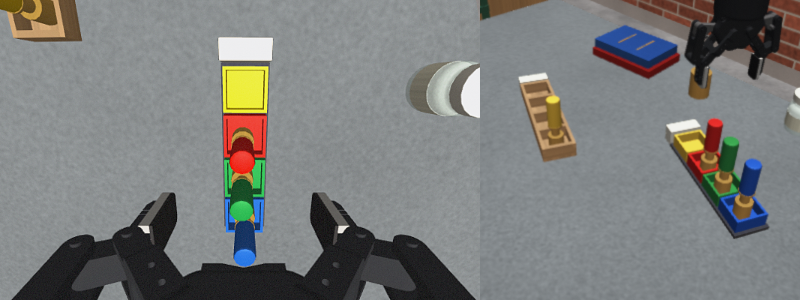

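Yellow stands upright in the far pocket, and red is at (322.7,214.7) as predicted. Letting the arm settle, then descending on red.

Request:
move_arm:
  gripper: [1,1]
  linear:
    - [0,0,0]
    - [0,0,0]
  twist: [0,0]

```text
clock: 11.15
position: [0.6079, -0.1508, 0.146]
tool_rot: [-3.14, -0.0, 1.144]
force: [0.2, -0.4, -0.3]
grip_width: 0.0855
finger_force: 0.0
```

```bash
python3 - <<'E'
from h import *
o=monitor.observe(); print(o['position'],o['tool_rot']); print(tool([.609,-.1516,.041]))
E
```

```text
[ 0.60785909 -0.15083251  0.14595826] [-3.13993635e+00 -1.32722311e-05  1.14402835e+00]
[-0.02277833  0.15301091 10.49558677]
```

Request:
move_arm:
  gripper: [1,1,1,1,1,1,1]
  linear:
    - [0,0.1,2]
    - [0,0,3]
    - [0,0,3]
    - [0,0,2]
    - [0,0,0.5]
    - [0,0,0]
    - [0,0,0]
  twist: [0,0,0,0,0,0,0]

```text
clock: 11.85
position: [0.61, -0.152, 0.0428]
tool_rot: [3.14, -0.0, 1.144]
force: [-0.6, 0.4, -0.4]
grip_width: 0.0854
finger_force: 0.0
```

Request:
move_arm:
  gripper: [0,0,0,0,0,0,0]
  linear:
    - [0,0,0]
    - [0,0,0]
    - [0,0,0]
    - [0,0,0]
    - [0,0,0]
    - [0,0,0]
    - [0,0,0]
  twist: [0,0,0,0,0,0,0]

```text
clock: 12.55
position: [0.6095, -0.1523, 0.042]
tool_rot: [3.141, -0.0, 1.143]
force: [-1.5, 0.0, 6.2]
grip_width: 0.0247
finger_force: 58.5
```

Request:
move_arm:
  gripper: [0,0,0,0,0,0,0]
  linear:
    - [0,0,-1]
    - [0,0,-2]
    - [0,0,-3]
    - [0,0,-3]
    - [0,0,-3]
    - [0,0,-1]
    - [0,0,0]
  twist: [0,0,0,0,0,0,0]

```text
clock: 13.25
position: [0.6101, -0.1524, 0.1731]
tool_rot: [3.139, -0.001, 1.143]
force: [0.2, -0.0, -2.7]
grip_width: 0.0244
finger_force: 59.0
```

```bash
python3 - <<'E'
from h import *
o=monitor.observe(); print(o['position'],o['tool_rot'],o['force'],o['grip_width'])
print(tool([.480,.149,.038]))
E
```

```text
[ 0.61005706 -0.15243323  0.17313475] [ 3.13931566e+00 -6.59551815e-04  1.14306138e+00] [ 0.16457887 -0.04803518 -2.70072162] 0.02440939566303659
[ 22.02381447 -24.36850957  13.47255191]
```

Request:
move_arm:
  gripper: [0,0,0,0,0,0,0,0]
  linear:
    - [1.5,-1.4,0]
    - [2.5,-3,0]
    - [3,-3.5,0]
    - [3,-3.5,0]
    - [3,-3.5,0]
    - [3,-3.5,0]
    - [3,-3,0]
    - [2,-2,0]
  twist: [0,0,0,0,0,0,0,0]

```text
clock: 14.05
position: [0.4815, 0.1384, 0.1705]
tool_rot: [-3.14, 0.001, 1.146]
force: [0.3, 0.4, -1.6]
grip_width: 0.0243
finger_force: 59.1
```

Request:
move_arm:
  gripper: [0,0,0,0]
  linear:
    - [1,-1,0]
    - [0,0,0]
    - [0,0,0]
    - [0,0,0]
  twist: [0,0,0,0]

```text
clock: 14.45
position: [0.4787, 0.148, 0.1711]
tool_rot: [-3.141, 0.001, 1.142]
force: [0.7, -0.7, -1.8]
grip_width: 0.0247
finger_force: 59.1
```

Request:
move_arm:
  gripper: [0,0,0,0,0,0,0,0]
  linear:
    - [0,0,2]
    - [0,0,3]
    - [0,0,3]
    - [0,0,3]
    - [0,0,1.5]
    - [0,0,0.5]
    - [0,0,0]
    - [0,0,0]
  twist: [0,0,0,0,0,0,0,0]

```text
clock: 15.25
position: [0.4792, 0.1489, 0.0424]
tool_rot: [3.141, -0.001, 1.143]
force: [-0.1, -1.0, -1.8]
grip_width: 0.0246
finger_force: 59.2
```

Request:
move_arm:
  gripper: [0,0,0,0,0,0,0]
  linear:
    - [0,0,0.2]
    - [0,0,0.1]
    - [0,0,0]
    - [0,0,0.1]
    - [0,0,0]
    - [0,0,0]
    - [0,0,0]
  twist: [0,0,0,0,0,0,0]

```text
clock: 15.95
position: [0.4788, 0.1493, 0.0379]
tool_rot: [3.141, -0.0, 1.143]
force: [-1.2, -0.3, 6.1]
grip_width: 0.025
finger_force: 60.1
```

Request:
move_arm:
  gripper: [1,1,1,1,1]
  linear:
    - [0,0,0]
    - [0,0,0]
    - [0,0,0]
    - [0,0,0]
    - [0,0,0]
  twist: [0,0,0,0,0]

```text
clock: 16.45
position: [0.4787, 0.1491, 0.0377]
tool_rot: [-3.142, 0.0, 1.143]
force: [0.2, -0.1, -0.3]
grip_width: 0.0854
finger_force: 0.0
```

Request:
move_arm:
  gripper: [1,1,1,1,1]
  linear:
    - [0,0,-1]
    - [0,0,-3]
    - [0,0,-4]
    - [0,0,-3]
    - [0,0,0]
  twist: [0,0,0,0,0]

```text
clock: 16.95
position: [0.4805, 0.1497, 0.152]
tool_rot: [3.137, -0.005, 1.143]
force: [0.5, -0.5, -1.0]
grip_width: 0.0858
finger_force: 0.0
```

Request:
move_arm:
  gripper: [1,1,1,1,1,1,1,1]
  linear:
    - [-3.4,3,0]
    - [-3.4,3,0]
    - [-3.4,3,0]
    - [-3.4,3,0]
    - [-3.4,3,0]
    - [-3.4,3,0]
    - [-3.4,3,0]
    - [-3.4,3.2,0]
  twist: [0,0,0,0,0,0,0,0]

```text
clock: 17.75
position: [0.586, -0.2005, 0.1479]
tool_rot: [-3.141, -0.0, 1.143]
force: [0.4, 0.4, 0.1]
grip_width: 0.0854
finger_force: 0.0
```

Request:
move_arm:
  gripper: [1,1,1]
  linear:
    - [0,0,0]
    - [0,0,0]
    - [0,0,0]
  twist: [0,0,0]

```text
clock: 18.05
position: [0.5858, -0.1977, 0.1476]
tool_rot: [-3.141, -0.0, 1.144]
force: [-0.4, 1.1, -0.6]
grip_width: 0.0853
finger_force: 0.0
```

```bash
python3 - <<'E'
from h import *
f=viewer.grab_frame('wrist');g=viewer.grab_frame('side')
o=monitor.observe(); print(o['position'],o['tool_rot'],o['grip_width'])
print('green pred',proj(f,[.5868,-.199,.118]),'tool',tool([.5868,-.199,.041]))
i=cv2.resize(cv2.cvtColor(f['img'],cv2.COLOR_RGB2BGR),(480,300))
i2=cv2.cvtColor(g['img'],cv2.COLOR_RGB2BGR)[60:360,180:500]
cv2.imwrite('pics/c7.png',np.hstack([i,i2]))
for c in('green','red'):
  for v in(40,190): print(c,[(s.tolist(),np.round(ct,1)) for s,ct,_ in blobs(mask(f['img'],c,120,v))])
for c in('red','yellow'): print(c,[(s.tolist(),np.round(ct,1)) for s,ct,_ in blobs(mask(g['img'],c),40)])
for c,P in(('yellow',[.455,.094]),('red',[.479,.149])): print(c,proj(g,P+[.114]),proj(g,P+[.054]))
E
```

```text
[ 0.58602792 -0.19751504  0.14784644] [-3.14134672e+00 -3.63622094e-04  1.14471549e+00] 0.08551521291241228
green pred (np.float64(324.2950313676169), np.float64(217.92704540104756)) tool [-0.10719395  0.13430714 10.68457295]
green [([300, 161, 57, 74, 3193], array([327.4, 195. ]))]
green [([300, 164, 56, 54, 1312], array([330. , 183.6])), ([309, 205, 31, 29, 625], array([324.5, 218.1]))]
red [([298, 100, 61, 61, 3609], array([328.1, 129.8]))]
red [([299, 100, 60, 61, 3302], array([328.2, 129. ]))]
red [([293, 107, 87, 31, 748], array([336.4, 122.8])), ([238, 140, 14, 30, 266], array([244.3, 151.4])), ([387, 208, 34, 35, 703], array([403.2, 222. ]))]
yellow [([247, 156, 12, 7, 69], array([252.5, 159.3])), ([374, 190, 40, 22, 328], array([392.8, 202.4]))]
yellow (np.float64(252.3866151150193), np.float64(158.24772186722743)) (np.float64(254.69941075073808), np.float64(185.35677150247085))
red (np.float64(245.06402169580068), np.float64(142.13974849186317)) (np.float64(247.53743769180986), np.float64(168.51529596346003))
```

Green is at (324.5,218) against a predicted (324.3,218). In the side view red spans rows 140–170 at column 244, which matches standing in its pocket, and yellow is unmoved. Picking green.

Request:
move_arm:
  gripper: [1,1,1,1,1,1,1]
  linear:
    - [-0.1,0.1,2]
    - [0,0,3]
    - [0,0,3]
    - [0,0,2.2]
    - [0,0,0.5]
    - [0,0,0]
    - [0,0,0]
  twist: [0,0,0,0,0,0,0]

```text
clock: 18.85
position: [0.5873, -0.2, 0.042]
tool_rot: [3.14, -0.0, 1.144]
force: [-0.0, 1.1, -0.3]
grip_width: 0.0854
finger_force: 0.0
```

Request:
move_arm:
  gripper: [0,0,0,0,0,0,0]
  linear:
    - [0,0,0]
    - [0,0,0]
    - [0,0,0]
    - [0,0,0]
    - [0,0,0]
    - [0,0,0]
    - [0,0,0]
  twist: [0,0,0,0,0,0,0]

```text
clock: 19.55
position: [0.5865, -0.2001, 0.041]
tool_rot: [-3.141, -0.0, 1.143]
force: [-2.5, 2.3, 6.2]
grip_width: 0.0249
finger_force: 58.2
```

Request:
move_arm:
  gripper: [0,0,0,0,0,0,0]
  linear:
    - [0,0,-1]
    - [0,0,-2]
    - [0,0,-3]
    - [0,0,-3]
    - [0,0,-3]
    - [0,0,-1]
    - [0,0,0]
  twist: [0,0,0,0,0,0,0]

```text
clock: 20.25
position: [0.5871, -0.2003, 0.172]
tool_rot: [3.139, -0.0, 1.143]
force: [-0.9, 0.2, -2.9]
grip_width: 0.0248
finger_force: 59.2
```

```bash
python3 - <<'E'
from h import *
o=monitor.observe(); print(o['position'],o['tool_rot'],o['force'],o['grip_width'])
print(tool([.505,.204,.038]))
E
```

```text
[ 0.58712177 -0.20029263  0.17204248] [ 3.13934103e+00 -4.70456852e-04  1.14304381e+00] [-0.89809323  0.16745697 -2.92653723] 0.02477534688192352
[ 33.37366036 -24.27356212  13.36532896]
```

Request:
move_arm:
  gripper: [0,0,0,0,0,0,0,0]
  linear:
    - [1.5,-1,0]
    - [2.5,-2,0]
    - [3.5,-2.5,0]
    - [3.5,-2.5,0]
    - [3.5,-2.5,0]
    - [3.5,-2.5,0]
    - [3.5,-2.5,0]
    - [3.5,-2.5,0]
  twist: [0,0,0,0,0,0,0,0]

```text
clock: 21.05
position: [0.5247, 0.104, 0.1693]
tool_rot: [-3.14, 0.001, 1.144]
force: [1.7, 0.8, -2.3]
grip_width: 0.0247
finger_force: 59.2
```

Request:
move_arm:
  gripper: [0,0,0,0,0,0]
  linear:
    - [3.5,-2.5,0]
    - [3,-2.2,0]
    - [1.9,-1.5,0]
    - [0,0,0]
    - [0,0,0]
    - [0,0,0]
  twist: [0,0,0,0,0,0]

```text
clock: 21.65
position: [0.5046, 0.2032, 0.17]
tool_rot: [-3.141, 0.001, 1.142]
force: [0.3, -0.6, -2.4]
grip_width: 0.0246
finger_force: 59.2
```

Request:
move_arm:
  gripper: [0,0,0,0,0,0,0,0]
  linear:
    - [0,0,2]
    - [0,0,3]
    - [0,0,3]
    - [0,0,3]
    - [0,0,1.5]
    - [0,0,0.4]
    - [0,0,0]
    - [0,0,0]
  twist: [0,0,0,0,0,0,0,0]

```text
clock: 22.45
position: [0.5054, 0.204, 0.0425]
tool_rot: [3.141, -0.001, 1.143]
force: [-0.6, 0.0, -2.9]
grip_width: 0.0245
finger_force: 59.3
```

Request:
move_arm:
  gripper: [0,0,0,0,0,0]
  linear:
    - [0,0,0.2]
    - [0,0,0]
    - [0,0,0.1]
    - [0,0,0]
    - [0,0,0]
    - [0,0,0]
  twist: [0,0,0,0,0,0]

```text
clock: 23.05
position: [0.5049, 0.2042, 0.0387]
tool_rot: [-3.142, 0.0, 1.143]
force: [-0.2, 0.8, -2.6]
grip_width: 0.0251
finger_force: 59.3
```

Request:
move_arm:
  gripper: [0,0,0,0]
  linear:
    - [0,0,0.1]
    - [0,0,0]
    - [0,0,0]
    - [0,0,0]
  twist: [0,0,0,0]

```text
clock: 23.45
position: [0.5049, 0.2042, 0.0377]
tool_rot: [-3.142, 0.0, 1.143]
force: [0.2, -0.1, -2.9]
grip_width: 0.0245
finger_force: 59.3
```

Request:
move_arm:
  gripper: [0,0,0,0]
  linear:
    - [0,0,0.1]
    - [0,0,0]
    - [0,0,0]
    - [0,0,0]
  twist: [0,0,0,0]

```text
clock: 23.85
position: [0.505, 0.2043, 0.037]
tool_rot: [3.141, -0.0, 1.143]
force: [-2.1, -0.2, 5.2]
grip_width: 0.025
finger_force: 60.4
```

Request:
move_arm:
  gripper: [1,1,1,1,1]
  linear:
    - [0,0,0]
    - [0,0,0]
    - [0,0,0]
    - [0,0,0]
    - [0,0,0]
  twist: [0,0,0,0,0]

```text
clock: 24.35
position: [0.5049, 0.2042, 0.0367]
tool_rot: [3.142, -0.0, 1.143]
force: [0.9, -0.6, -0.4]
grip_width: 0.0852
finger_force: 0.0
```

Request:
move_arm:
  gripper: [1,1,1,1,1]
  linear:
    - [0,0,-1]
    - [0,0,-3]
    - [0,0,-4]
    - [0,0,-3]
    - [0,0,0]
  twist: [0,0,0,0,0]

```text
clock: 24.85
position: [0.5067, 0.205, 0.1512]
tool_rot: [3.138, -0.005, 1.143]
force: [0.3, 0.4, -1.8]
grip_width: 0.0854
finger_force: 0.0
```

Request:
move_arm:
  gripper: [1,1,1,1,1,1,1,1]
  linear:
    - [-3,2,0]
    - [-3,2,0]
    - [-3,2,0]
    - [-3,2,0]
    - [-3,2,0]
    - [-3,2,0]
    - [-3,2,0]
    - [-3,2,0]
  twist: [0,0,0,0,0,0,0,0]

```text
clock: 25.65
position: [0.5508, -0.082, 0.1468]
tool_rot: [-3.141, 0.0, 1.143]
force: [0.8, 0.5, 0.3]
grip_width: 0.0857
finger_force: 0.0
```

Request:
move_arm:
  gripper: [1,1,1,1,1,1,1,1]
  linear:
    - [-3,2,0]
    - [-3,2,0]
    - [-3,2,0]
    - [-3,1.5,0]
    - [-3,1,0]
    - [0,0,0]
    - [0,0,0]
    - [0,0,0]
  twist: [0,0,0,0,0,0,0,0]

```text
clock: 26.45
position: [0.5662, -0.2511, 0.1466]
tool_rot: [-3.141, -0.001, 1.144]
force: [-0.6, 0.9, 0.2]
grip_width: 0.0854
finger_force: 0.0
```

```bash
python3 - <<'E'
from h import *
f=viewer.grab_frame('wrist');g=viewer.grab_frame('side')
o=monitor.observe(); print(o['position'],o['tool_rot'],o['grip_width'])
print('blue pred',proj(f,[.566,-.2523,.118]),'tool',tool([.566,-.2523,.041]))
for v in(40,150,170): print([(s.tolist(),np.round(ct,1)) for s,ct,_ in blobs(mask(f['img'],'blue',120,v))])
for c in('red','yellow','green'): print(c,[(s.tolist(),np.round(ct,1)) for s,ct,_ in blobs(mask(g['img'],c),40)])
print(proj(g,[.505,.204,.114]),proj(g,[.505,.204,.054]))
i=cv2.resize(cv2.cvtColor(f['img'],cv2.COLOR_RGB2BGR),(480,300))
i2=cv2.cvtColor(g['img'],cv2.COLOR_RGB2BGR)[60:360,180:500]
cv2.imwrite('pics/c8.png',np.hstack([i,i2]))
E
```

```text
[ 0.56636052 -0.25107614  0.14674357] [-3.14146516e+00 -4.21235585e-04  1.14467518e+00] 0.0852347117280241
blue pred (np.float64(322.78071664904513), np.float64(218.93051058338295)) tool [-0.13079806  0.01910757 10.57430009]
[([295, 165, 57, 4, 205], array([324.1, 166.4])), ([299, 171, 52, 68, 895], array([323.1, 205.9]))]
[([295, 167, 57, 2, 68], array([320.4, 167.6])), ([300, 208, 38, 28, 109], array([313.4, 219.5]))]
[([307, 208, 19, 28, 79], array([312. , 221.3]))]
red [([595, 24, 20, 9, 52], array([605.4,  27.9])), ([293, 107, 87, 31, 748], array([336.3, 122.8])), ([239, 139, 13, 31, 260], array([244.4, 151.2])), ([387, 208, 43, 35, 810], array([405.7, 222.2]))]
yellow [([247, 156, 12, 7, 69], array([252.5, 159.3])), ([374, 190, 40, 22, 333], array([392.7, 202.3]))]
green [([234, 126, 12, 28, 178], array([238.7, 135. ])), ([402, 229, 39, 37, 870], array([420.6, 243.8]))]
(np.float64(239.30956950668062), np.float64(127.33017652578746)) (np.float64(241.86375999269598), np.float64(152.95456998575523))
```

View pics/c8.png

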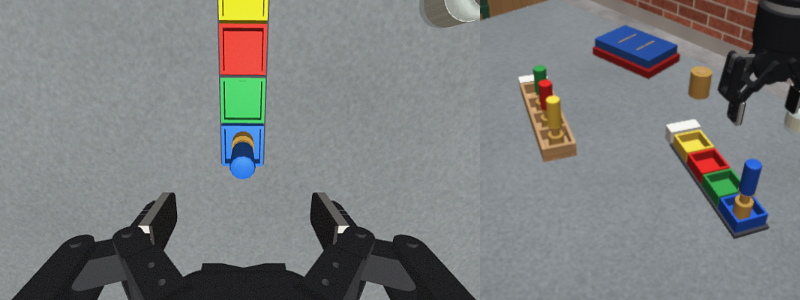

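Three stamps are standing in the job rack. The blue disc is at (323,222), slightly behind the prediction, so I shift -0.3 cm along tool x and pick it.

Request:
move_arm:
  gripper: [1,1,1,1,1,1,1]
  linear:
    - [-0.3,0,2]
    - [0,0,3]
    - [0,0,3]
    - [0,0,2.1]
    - [0,0,0.5]
    - [0,0,0]
    - [0,0,0]
  twist: [0,0,0,0,0,0,0]

```text
clock: 27.25
position: [0.5655, -0.255, 0.0419]
tool_rot: [3.14, -0.0, 1.143]
force: [0.5, -0.6, -0.2]
grip_width: 0.0855
finger_force: 0.0
```

Request:
move_arm:
  gripper: [0,0,0,0,0,0,0]
  linear:
    - [0,0,0]
    - [0,0,0]
    - [0,0,0]
    - [0,0,0]
    - [0,0,0]
    - [0,0,0]
    - [0,0,0]
  twist: [0,0,0,0,0,0,0]

```text
clock: 27.95
position: [0.5647, -0.255, 0.0411]
tool_rot: [-3.141, -0.0, 1.143]
force: [-2.4, 0.9, 5.8]
grip_width: 0.0246
finger_force: 58.3
```

Request:
move_arm:
  gripper: [0,0,0,0,0,0,0]
  linear:
    - [0,0,-1]
    - [0,0,-2]
    - [0,0,-3]
    - [0,0,-3]
    - [0,0,-3]
    - [0,0,-1]
    - [0,0,0]
  twist: [0,0,0,0,0,0,0]

```text
clock: 28.65
position: [0.5654, -0.2552, 0.1721]
tool_rot: [3.139, -0.0, 1.143]
force: [-0.8, -0.2, -2.6]
grip_width: 0.0248
finger_force: 59.2
```

```bash
python3 - <<'E'
from h import *
o=monitor.observe(); print(o['position'],o['tool_rot'],o['force'],o['grip_width'])
print(tool([.530,.258,.038]))
E
```

```text
[ 0.56538008 -0.25524597  0.17205649] [ 3.13927447e+00 -2.57079648e-04  1.14313283e+00] [-0.80904117 -0.15832231 -2.57277417] 0.02478942845627994
[ 45.231342   -24.53706792  13.36043237]
```

Request:
move_arm:
  gripper: [0,0,0,0,0,0,0,0]
  linear:
    - [1.5,-1,0]
    - [2.5,-1.5,0]
    - [3.3,-1.8,0]
    - [3.3,-1.8,0]
    - [3.3,-1.8,0]
    - [3.3,-1.8,0]
    - [3.3,-1.8,0]
    - [3.3,-1.8,0]
  twist: [0,0,0,0,0,0,0,0]

```text
clock: 29.45
position: [0.541, 0.0188, 0.1692]
tool_rot: [-3.139, 0.001, 1.144]
force: [1.0, -0.4, -1.3]
grip_width: 0.0247
finger_force: 59.3
```

Request:
move_arm:
  gripper: [0,0,0,0,0,0,0]
  linear:
    - [3.3,-1.8,0]
    - [3.3,-1.8,0]
    - [3.3,-1.8,0]
    - [3.3,-1.8,0]
    - [3.3,-1.8,0]
    - [3,-1.4,0]
    - [1.9,-0.8,0]
  twist: [0,0,0,0,0,0,0]

```text
clock: 30.15
position: [0.5272, 0.261, 0.169]
tool_rot: [-3.139, 0.001, 1.146]
force: [-0.4, 0.1, -2.6]
grip_width: 0.0249
finger_force: 59.2
```

Request:
move_arm:
  gripper: [0,0,0]
  linear:
    - [0,0,0]
    - [0,0,0]
    - [0,0,0]
  twist: [0,0,0]

```text
clock: 30.45
position: [0.5289, 0.2568, 0.1699]
tool_rot: [-3.141, 0.001, 1.142]
force: [0.0, 0.2, -2.7]
grip_width: 0.0247
finger_force: 59.2
```

Request:
move_arm:
  gripper: [0,0,0,0,0,0,0,0]
  linear:
    - [0.1,0,2]
    - [0,0,3]
    - [0,0,3]
    - [0,0,3]
    - [0,0,1.5]
    - [0,0,0.5]
    - [0,0,0]
    - [0,0,0]
  twist: [0,0,0,0,0,0,0,0]

```text
clock: 31.25
position: [0.5305, 0.259, 0.0419]
tool_rot: [3.141, -0.001, 1.143]
force: [-0.8, -0.5, -1.8]
grip_width: 0.0246
finger_force: 59.3
```

Request:
move_arm:
  gripper: [0,0,0,0,0,0,0]
  linear:
    - [0,0,0.2]
    - [0,0,0]
    - [0,0,0.1]
    - [0,0,0]
    - [0,0,0]
    - [0,0,0]
    - [0,0,0]
  twist: [0,0,0,0,0,0,0]

```text
clock: 31.95
position: [0.5298, 0.2588, 0.0377]
tool_rot: [-3.142, -0.0, 1.143]
force: [-0.1, -0.2, -2.6]
grip_width: 0.0251
finger_force: 59.3
```

Request:
move_arm:
  gripper: [0,0,0,0]
  linear:
    - [0,0,0.1]
    - [0,0,0]
    - [0,0,0]
    - [0,0,0]
  twist: [0,0,0,0]

```text
clock: 32.35
position: [0.5299, 0.2589, 0.037]
tool_rot: [3.141, -0.0, 1.143]
force: [-0.3, -0.2, 6.1]
grip_width: 0.0246
finger_force: 60.3
```

Blue has touched the floor. Releasing, retreating and checking.

Request:
move_arm:
  gripper: [1,1,1,1,1]
  linear:
    - [0,0,0]
    - [0,0,0]
    - [0,0,0]
    - [0,0,0]
    - [0,0,0]
  twist: [0,0,0,0,0]

```text
clock: 32.85
position: [0.5297, 0.2588, 0.0367]
tool_rot: [-3.142, 0.0, 1.143]
force: [0.4, -0.0, -0.1]
grip_width: 0.0853
finger_force: 0.0
```

Request:
move_arm:
  gripper: [1,1,1,1,1,1,1,1]
  linear:
    - [0,0,-1]
    - [0,0,-3]
    - [0,0,-4]
    - [0,0,-3]
    - [0,3,0]
    - [0,3,0]
    - [0,3,0]
    - [0,3,0]
  twist: [0,0,0,0,0,0,0,0]

```text
clock: 33.65
position: [0.64, 0.2084, 0.1477]
tool_rot: [3.141, -0.001, 1.143]
force: [-0.6, -0.2, 0.7]
grip_width: 0.0851
finger_force: 0.0
```

Request:
move_arm:
  gripper: [1,1,1,1,1,1]
  linear:
    - [0,3,0]
    - [0,3,0]
    - [0,0,0]
    - [0,0,0]
    - [0,0,0]
    - [0,0,0]
  twist: [0,0,0,0,0,0]

```text
clock: 34.25
position: [0.693, 0.1849, 0.1472]
tool_rot: [-3.141, -0.0, 1.144]
force: [-0.5, 0.3, -0.3]
grip_width: 0.0854
finger_force: 0.0
```

```bash
python3 - <<'E'
from h import *
g=viewer.grab_frame('side');f=viewer.grab_frame('scene')
i=cv2.resize(cv2.cvtColor(f['img'],cv2.COLOR_RGB2BGR)[120:240,310:470],(400,300))
i2=cv2.resize(cv2.cvtColor(g['img'],cv2.COLOR_RGB2BGR)[90:240,180:330],(400,300))
cv2.imwrite('pics/c9.png',np.hstack([i,i2])); print(monitor.observe()['clock'])
E
```

```text
34.35
```

View pics/c9.png

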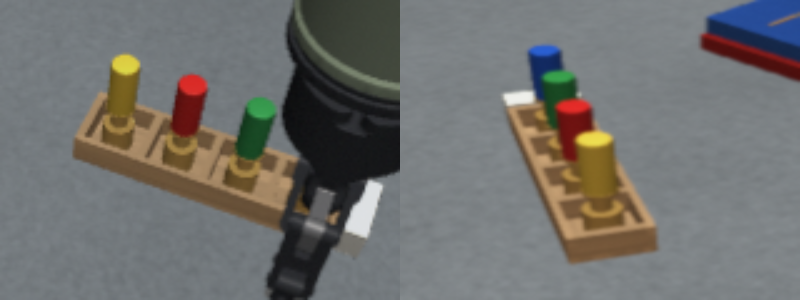

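All four stamps stand upright: blue is nearest the white end, then green, red and yellow, and the gripper is clear. Handing in.

```bash
python3 -c "
from workcell import bot
print(bot.job_done())"
```

```text
the job is handed in; nothing more can be done
None
```

I moved all four stamps into the job rack in reverse order (from its white end: blue, green, red, yellow), all upright and released in the last picture, and handed the job in at about 34 s; I viewed 15 pictures, one over the limit of 14.

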